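Clamp a glass disc between cork pads and hold the spring lever

TASK

On the round plate of the green hold-down press, build a centred stack: the large cork pad first, then the glass disc on it, then the small cork pad on top. Then press the handle of the press's spring lever gently down, so that its arm swings over to level and its rubber foot bears on the small pad with the sprung plunger pushed in about half way (roughly 8 of its 16 mm), and finish while still holding it there. Leave the other glassware and tools on the bench where they are.

Things in the scene. Friction and masses are not known exactly. Their poses are not given: they have to be found in the camera images.
- press: The hold-down press, fixed to the bench: dark steel base 270 x 130 x 14 mm with a round aluminium plate (90 mm across, top 25 mm above the bench) and three green uprights behind it. Origin: on the bench under the plate's centre. Its x axis runs from the plate towards the hinge (away from the robot), y to the side of the handle, z up.
- plate_top (a point): Centre of the plate's upper face, 25 mm above the bench; axes as the press.
- hinge (a point): Point on the lever's hinge axis, in the plane of the arm: 150 mm along the press's x from the plate's centre, 92 mm above the bench. The hinge axis runs along the press's y.
- lever (a joint): Lever angle in rad: 0 at rest, its green arm (150 mm, hinge to plunger) standing 80 degrees above level, clear of the plate; 1.396 = arm level over the plate, pointing to the press's -x; stop at 1.48. A spring returns it to 0 when let go; it takes about 2 to 5 N at the handle, about 11 N with the plunger half in.
- handle (a point): Handle: black rubber bar 18 mm thick, 115 mm long, parallel to the hinge axis. This point: its middle, 135 mm to the press's +y of the arm, 130 mm from the hinge axis; seen from the hinge 60 degrees above level at rest (205 mm above bench), 20 below level when the arm is level (48 mm). Crank joins at the inner end. Can be pinched from above, fingers before and behind it, led along its arc.
- plunger (a joint): How far the sprung plunger at the arm's end is pushed into the arm, in m: 0 free, 0.016 fully in (solid). It pushes back with 2 N at first touch, 6 N at 0.008, 10 N at 0.016. With the full stack of three discs the foot touches at lever 1.34 and the plunger is half in at lever 1.396 (arm level).
- foot (a point): Rubber foot of the plunger, 24 mm across, 7 mm thick; this point is the centre of its lower face, which lies 35 mm below the arm's centre line when the plunger is free (arm level).
- large_pad: Large cork disc, 52 mm across, 14 mm thick, lying flat; origin at the centre of its underside, z up.
- glass_disc: Clear glass disc, 44 mm across, 12 mm thick, lying flat; origin at the centre of its underside, z up.
- small_pad: Small cork disc, 34 mm across, 14 mm thick, lying flat; origin at the centre of its underside, z up.
- tumbler: Bystander, not to be moved: open clear glass tumbler, 68 mm across, 90 mm tall; origin at its underside.
- beaker: Bystander, not to be moved: open clear glass beaker, 72 mm across, 80 mm tall; origin at its underside.
- flask: Bystander, not to be moved: clear glass flask with a narrow neck, 72 mm across, 115 mm tall; origin at its underside.
- tweezers: Bystander, not to be moved: steel tweezers lying flat, 188 mm long, 28 mm wide, 8 mm high, along its x axis; origin at its underside.
- paddle: Bystander, not to be moved: flat spatula-like shaping paddle lying along its x axis, 200 mm long; origin at its underside.
- jar: Bystander, not to be moved: amber glass jar with a steel cap, 64 mm across, 80 mm tall; origin at its underside.
- collar: Bystander, not to be moved: brass ring, 70 mm outside, 44 mm bore, 22 mm tall; origin at its underside.
Not all that is in view belongs to the job. Leave any purple or turquoise look-alike of the large_pad alone.

How it is judged:
By the outcome, as a careful person would: the job done as asked, in the order asked, and still so for the second after the job is handed in, while the arm keeps its last pose, push and grip.
It also fails if it takes over 72 s, if anything falls off the work surface, if the arm or the gripper's body presses on something with over 40 N, if the wrist force passes 120 N, or if a joint passes its speed limit or range.

ROBOT

A 6-joint arm with a two-finger parallel gripper is mounted at the origin on the work surface. World frame = base frame: x ahead of the robot, y to its left, z up, the work surface at z = 0. Lengths are in m, angles in rad, forces in N, time in s.
With the tool pointing down it reaches from about 0.225 to 0.875 m from the base axis. Payload 3.4 kg.
Tool frame: the origin (TCP) lies at the very end of the fingers, on their centre line; the grasp point (between the pads) lies 19 mm behind it; z points along the fingers, y is the line along which they close (so a half turn about z gives the same grasp; the last joint's range is limited). The gripper opens to 85 mm and grips with 20 to 120 N. Pads are 22 mm wide; open, the fingers measure 114 mm over their backs; the gripper's body (76 mm by 85 mm) begins 54 mm behind the grasp point. The pads swing forward as they close: fully open they stand 13 mm farther back than shut.
Start: joints at [1.122, 0.276, 1.505, -0, 1.361, -0.121], TCP at [0.185, 0.544, 0.231] pointing down, gripper open.
Joint ranges: [-2.89, 2.89], [-0.75, 2.08], [0.22, 2.7], [-1.18, 4.32], [0.11, 2.71], [-2.7, 2.7]. Speed limits (rad/s): [2.57, 2.57, 3.14, 3.14, 3.14, 3.14].

INTERFACE

Orientations are given as a unit quaternion [w, x, y, z].
In Python, from rig import manip, eyes gives the robot as it stands.
- The arm moves only by the tool servo_tool, never from a script. Its argument "series" is text: rows parted by semicolons, each of 7 numbers parted by spaces: the shift along the tool's x, y, z in m, then the turn, a rotation vector about the tool's x, y, z in degrees, then the closure, from 0 (fully open) to 1 (shut). In form: dx dy dz ax ay az fingers; .... A call has 1 to 5 rows; each row is the pose to reach, as a shift and turn from the pose commanded when the call began, along the tool's axes at that moment; what a row does not reach only later rows make up. A row lasts 1/10 s, in which the tool goes at most 50 mm and 8.59 degrees, less where a joint would pass 70% of its speed; a pose out of reach is approached as far as the arm can. A call with a gripper value outside its range is refused whole. The fingers move at their own pace and stop on an object; "squeeze" is the grip in N (left out, the last holds). Time passes only in rows, so rows that repeat a pose let the fingers close. It gives the time, the measured TCP pose, the force, the opening and the grip force at its end, in the units of the state.
- manip.get_state(): the state, without advancing time (a new reading comes with each control period).
- eyes.get_image(name): name is "scene" or "side" or "wrist"; returns the picture (384x512x3 uint8, red, green, blue); there is no depth.
- eyes.camera_info(name): a dict with "fx", "fy", "cx", "cy" (pixels), "eye" and "orientation" of the camera in the world. Camera axes: x right, y down, z forward; pixel columns grow to the right and rows downward; lengths in m; the calibration is good to about 2 mm. A picture is of the moment at which its call begins: read the wrist's pose just before it. camera_info takes no time and is no camera call; for the wrist camera it gives the pose at the moment of the call.
- manip.sign_off(): hands the job in; it is judged then, once.
The state is a dict: "clock": time; "qpos": joint angles; "qd": joint speeds; "effort": joint torques, N m; "position": TCP position; "ee_rot": TCP orientation; "contact_force": force on the tool from outside, world axes, zero at the start; "moment": the same for the moment, N m; "width": finger opening in m; "gripper_force": force on a finger pad.
Only numpy, scipy, OpenCV 4.12 (cv2) and the standard library are available. Lean on these libraries where they do the work, as an engineer would, in place of code of your own. Each camera call takes 0.05 s, during which the arm holds its last target. There are 200 camera calls.

## Working session

There is one attempt and no reset: what is moved stays moved. The work goes in short steps, Python scripts to look and compute and a tool call to move; the robot and the scene stay as the last step left them, time stands still between calls to the robot, and variables do not carry over. Pictures are saved under pics/ and viewed, at most 10 in all, crops included, and the job is handed in when it is done.

Besides the shell and the picture viewer there is one more tool, called after ">>>" as name(argument=value, ...) on one line, values as JSON. servo_tool: Moves the arm, as the interface text tells. Its arguments: {"type":"object","properties":{"series":{"type":"string"},"squeeze":{"type":"number"}},"required":["series"]}

```bash
mkdir -p pics; ls; cat > h.py <<'E'
import numpy as np, cv2
from scipy.spatial.transform import Rotation as R
from rig import manip, eyes
def grab(n,f=None):
    ci=eyes.camera_info(n); im=eyes.get_image(n)
    if f: cv2.imwrite('pics/'+f,im[:,:,::-1])
    return im,ci
def rot(q): return R.from_quat([q[1],q[2],q[3],q[0]]).as_matrix()
def onplane(ci,u,v,z):
    o=np.array(ci['eye']); d=rot(ci['orientation'])@np.array([(u-ci['cx'])/ci['fx'],(v-ci['cy'])/ci['fy'],1])
    return o+d*(z-o[2])/d[2]
def proj(ci,p):
    c=rot(ci['orientation']).T@(np.array(p)-np.array(ci['eye'])); return ci['fx']*c[0]/c[2]+ci['cx'],ci['fy']*c[1]/c[2]+ci['cy']
E
python3 - <<'E'
from h import *
ims=[]
for n in ['scene','side','wrist']:
    im,ci=grab(n,n+'0.png'); print(n,ci); np.savez('pics/'+n+'0.npz',**{k:np.array(v) for k,v in ci.items() if not isinstance(v,str)})
s=manip.get_state(); print(s)
E
```

```text
pics
scene {'fx': 383.92126664109713, 'fy': 383.92126664109713, 'cx': 248.09240107979795, 'cy': 193.65111422036108, 'eye': array([ 1.00621616, -0.34667471,  0.91616928]), 'orientation': array([-0.29355796,  0.83782881,  0.43423673, -0.15266   ])}
side {'fx': 399.67813525571694, 'fy': 399.67813525571694, 'cx': 252.73294490776138, 'cy': 188.46180518911373, 'eye': array([ 0.28528136, -0.66367531,  1.04032935]), 'orientation': array([-0.32307849,  0.92918312, -0.16959047,  0.05897538])}
wrist {'fx': 299.72842846493796, 'fy': 299.72842846493796, 'cx': 254.25571066868594, 'cy': 193.3685357859407, 'eye': array([0.12022251, 0.56385209, 0.37200867]), 'orientation': array([0.10883689, 0.80564473, 0.57708647, 0.07786086])}
{'clock': 0.15, 'qpos': array([ 1.12201271e+00,  2.76484500e-01,  1.50582965e+00, -1.39106567e-05,
        1.36071523e+00, -1.21016689e-01]), 'qd': array([-2.77092732e-04, -6.55625805e-04, -2.61705135e-03,  3.65593774e-05,
        2.98847777e-05, -4.68196049e-04]), 'effort': array([ 1.39212290e-03, -4.17145693e+01, -2.46033096e+01, -3.18822931e-04,
        7.71450810e-03, -1.11200580e-05]), 'position': array([0.18495764, 0.5440279 , 0.23062365]), 'ee_rot': array([-1.95377647e-04,  1.63149381e-01,  9.86601117e-01, -6.91319135e-04]), 'contact_force': array([-0.94043809, -0.29748523,  0.60883465]), 'moment': array([ 0.00082557, -0.07409009, -0.03164387]), 'gripper_force': 0.0, 'width': 0.0851143352796798}
```

View pics/scene0.png

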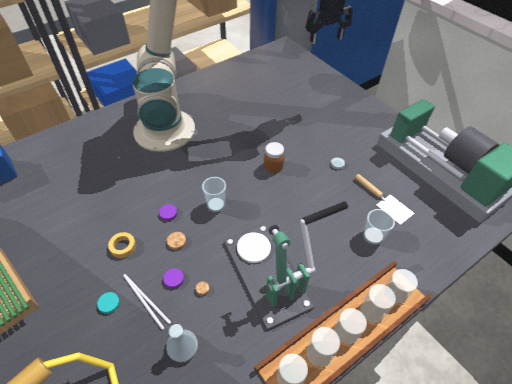

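View pics/side0.png

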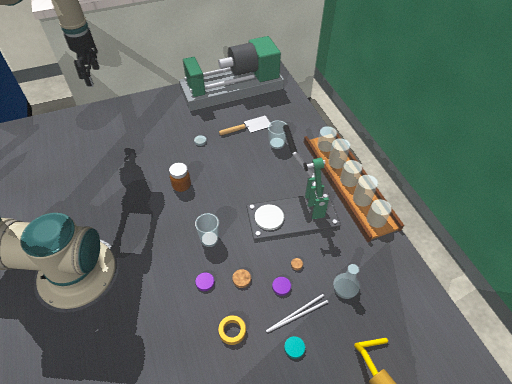

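The scene view shows the large cork pad at (176,241), the small one at (202,288), the glass disc at (338,163), the plate at (254,248) and the handle at (325,213). The side view has the same things at (242,278), (297,264), (200,141), (269,217) and (288,138). Look-alikes for the large pad are purple at (168,212) and (174,278), and turquoise at (108,303). Only (176,241) is cork-brown and large.

```bash
cat > m.py <<'E'
from h import *
def cen(im,ci,u,v,r,f,z):
    hsv=cv2.cvtColor(im,cv2.COLOR_RGB2HSV); m=f(hsv).astype(np.uint8)
    w=np.zeros_like(m); cv2.circle(w,(u,v),r,1,-1); m=m*w
    cs,_=cv2.findContours(m,cv2.RETR_EXTERNAL,cv2.CHAIN_APPROX_NONE)
    c=max(cs,key=cv2.contourArea); hull=cv2.convexHull(c)
    P=np.array([onplane(ci,*p[0],z)[:2] for p in c]).astype(np.float32)
    (x,y),(a,b),t=cv2.minAreaRect(P)
    e=cv2.fitEllipse(P)
    return np.round([x,y,a,b,*e[0],*e[1]],4)
E
python3 - <<'E'
from m import *
cork=lambda h:(h[...,0]<22)&(h[...,1]>75)&(h[...,2]>80)
white=lambda h:(h[...,2]>150)&(h[...,1]<60)
glass=lambda h:(h[...,2]>95)
out=[]
for n,pts in {'scene':[(176,241,14),(202,288,11),(338,163,11),(254,248,21)],'side':[(242,278,14),(297,264,10),(200,141,10),(269,217,18)]}.items():
    im=cv2.imread(f'pics/{n}0.png')[:,:,::-1].copy(); ci=dict(np.load(f'pics/{n}0.npz'))
    for (u,v,r),f,z,nm in zip(pts,[cork,cork,glass,white],[.010,.010,.009,.025],['large','small','glass','plate']):
        print(n,nm,cen(im,ci,u,v,r,f,z))
    hs=[im[150:280,230:360] if n=='scene' else im[100:250,235:345], im[200:315,95:220] if n=='scene' else im[245:365,190:315]]
    out.append(np.vstack([cv2.resize(x,(390,300),interpolation=cv2.INTER_CUBIC) for x in hs]))
cv2.imwrite('pics/crop.png',np.hstack(out)[:,:,::-1])
E
```

```text
scene large [ 0.4335 -0.187   0.0496  0.0559  0.4332 -0.1867  0.0502  0.0558]
scene small [ 0.5958 -0.2006  0.0304  0.0377  0.5958 -0.2006  0.0317  0.0361]
scene glass [0.476  0.3818 0.0678 0.0965 0.4761 0.3818 0.0665 0.095 ]
scene plate [ 0.5789 -0.0285  0.089   0.0896  0.5791 -0.0289  0.09    0.091 ]
side large [ 0.43   -0.1874  0.0545  0.0504  0.4308 -0.1876  0.0496  0.0548]
side small [ 0.5939 -0.2015  0.035   0.0319  0.5938 -0.2017  0.0319  0.0361]
side glass [0.4724 0.3738 0.1008 0.0706 0.4723 0.3738 0.0693 0.0988]
side plate [ 0.5774 -0.0301  0.0909  0.0892  0.5771 -0.0307  0.0876  0.0912]
```

View pics/crop.png

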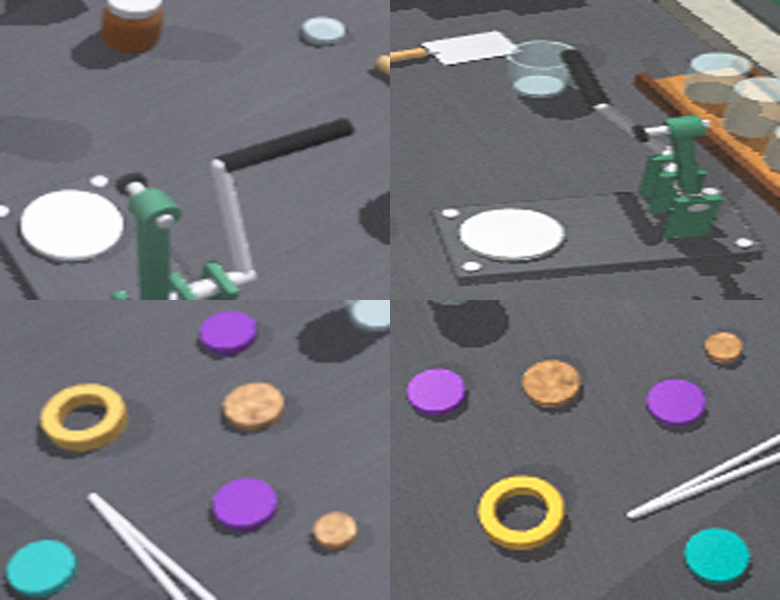

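The enlarged crop confirms the plain corks at scene (176,241) and (202,288), the clear glass disc at (338,163), and a free handle bar whose ends are at about (305,220) and (346,205). Next I'll get the press axes from the bolts and the handle, and a better glass mask.

```bash
python3 - <<'E'
from m import *
C={n:dict(np.load(f'pics/{n}0.npz')) for n in ['scene','side']}
def tri(a,b):
    A=[];B=[]
    for n,(u,v) in (('scene',a),('side',b)):
        ci=C[n];o=ci['eye'];d=onplane(ci,u,v,0)-o;d/=np.linalg.norm(d);M=np.eye(3)-np.outer(d,d);A.append(M);B.append(M@o)
    x=np.linalg.lstsq(np.vstack(A),np.hstack(B),rcond=None)[0]
    return x.round(4),[np.round(np.array(proj(C[n],x))-p,1) for n,p in (('scene',a),('side',b))]
print('inner',tri((305,220),(294.2,151.5)));print('outer',tri((345.7,205),(286.3,128.5)))
for n,L in {'scene':[(231,241),(263,228.4),(270,321),(308,305)],'side':[(252,206.5),(257.8,233.5),(334.7,221.5)]}.items():
    print(n,[onplane(C[n],*p,.017)[:2].round(4) for p in L])
for n,(u,v) in {'scene':(338,163),'side':(200,141)}.items():
    im=cv2.imread(f'pics/{n}0.png')[:,:,::-1].copy()
    print(im[v-9:v+10:3,u-12:u+13:3].mean(2).astype(int))
    for th in (115,130):print(n,cen(im,C[n],u,v,13,lambda h:(h[...,2]>th),.009))
print(rot(manip.get_state()['ee_rot']).round(3))
E
```

```text
inner (array([0.6778, 0.0398, 0.2058]), [array([-0.2,  0.4]), array([-0.2, -0.3])])
outer (array([0.6984, 0.1453, 0.1994]), [array([-0.8,  1.4]), array([-0.6, -1.1])])
scene [array([ 0.5265, -0.0665]), array([0.5439, 0.0294]), array([ 0.764 , -0.1133]), array([ 0.7859, -0.0139])]
side [array([0.5435, 0.0266]), array([ 0.5247, -0.0728]), array([ 0.7606, -0.1159])]
[[117 119 118 122 119 119 117 119 122]
 [117 119 119 153 162 117 120 120 118]
 [118 118 227 215 216 230 149 119 120]
 [121 104 190 210 211 211 196 121 117]
 [117 100 107 169 210 189 115 108 117]
 [119 120  70  76  89  87 109 117 115]
 [122 120 119 119 117 122 115 116 119]]
scene [0.4758 0.3823 0.0811 0.1153 0.4758 0.3821 0.0793 0.1132]
scene [0.4722 0.3824 0.0461 0.0444 0.4721 0.3832 0.0451 0.0453]
[[106 106 108 106 108 102 101 102 103]
 [106 102 104 102 162 104 102 104 101]
 [106 103 149 211 189 210 132 103 102]
 [108 108 152 197 195 195  84 106 103]
 [106 105 106 113 107 106  64 105 101]
 [105 108 104 105 109 107 104 103 108]
 [104 107 105 108 105 105 106 104 108]]
side [0.4715 0.3813 0.0481 0.0434 0.4731 0.3811 0.0429 0.0477]
side [0.4732 0.3835 0.0428 0.0403 0.4736 0.3831 0.0419 0.0427]
[[-0.947  0.322 -0.001]
 [ 0.322  0.947 -0.001]
 [ 0.    -0.001 -1.   ]]
```

>>> servo_tool(series="-0.020 -0.026 0 0 0 0 0; -0.044 -0.057 0 0 0 0 0; -0.068 -0.089 0 0 0 0 0; -0.092 -0.121 0 0 0 0 0; -0.117 -0.153 0 0 0 0 0", squeeze=30)

```text
clock: 0.65
position: [0.2466, 0.3603, 0.231]
ee_rot: [-0.0, 0.163, 0.987, -0.0]
contact_force: [0.9, -0.1, 0.4]
width: 0.0857
gripper_force: 0.0
```

>>> servo_tool(series="-0.023 -0.030 0 0 0 0 0; -0.046 -0.061 0 0 0 0 0; -0.070 -0.092 0 0 0 0 0; -0.093 -0.122 0 0 0 0 0; -0.117 -0.153 0 0 0 0 0")

```text
clock: 1.15
position: [0.3081, 0.178, 0.2313]
ee_rot: [0.0, 0.163, 0.987, 0.0]
contact_force: [0.6, -0.1, 0.8]
width: 0.0854
gripper_force: 0.0
```

>>> servo_tool(series="-0.023 -0.030 0 0 0 0 0; -0.046 -0.061 0 0 0 0 0; -0.070 -0.092 0 0 0 0 0; -0.093 -0.122 0 0 0 0 0; -0.117 -0.153 0 0 0 0 0")

```text
clock: 1.65
position: [0.3696, -0.0046, 0.2313]
ee_rot: [0.0, 0.163, 0.987, 0.0]
contact_force: [0.5, -0.4, -0.7]
width: 0.0855
gripper_force: 0.0
```

>>> servo_tool(series="-0.025 -0.032 0.02 0 0 0 0; -0.050 -0.065 0.04 0 0 0 0; -0.075 -0.098 0.06 0 0 0 0; -0.100 -0.130 0.08 0 0 0 0; -0.118 -0.154 0.090 0 0 0 0")

```text
clock: 2.15
position: [0.4316, -0.189, 0.1394]
ee_rot: [-0.001, 0.164, 0.986, 0.0]
contact_force: [0.4, 0.4, -0.8]
width: 0.0856
gripper_force: 0.0
```

>>> servo_tool(series="0 0 0 0 0 0 0; 0 0 0 0 0 0 0")

```text
clock: 2.35
position: [0.4313, -0.1869, 0.1407]
ee_rot: [-0.001, 0.164, 0.986, 0.001]
contact_force: [-0.3, 0.2, -0.1]
width: 0.0851
gripper_force: 0.0
```

```bash
cat >> m.py <<'E'
cork=lambda h:(h[...,0]<22)&(h[...,1]>75)&(h[...,2]>80)
def wr(guess,r,f,z,fn=None):
    s=manip.get_state(); im,ci=grab('wrist',fn); u,v=proj(ci,[*guess,z])
    c=cen(im,ci,int(u),int(v),r,f,z); d=np.array([c[0],c[1],z])-s['position']
    print('px',round(u),round(v),c,'tcp',s['position'].round(4),'tool shift',(rot(s['ee_rot']).T@d).round(4)); return c
E
python3 - <<'E'
from m import *
wr((.432,-.187),60,cork,.013,'w1.png')
E
```

```text
px 256 188 [ 0.4302 -0.1873  0.0513  0.0518  0.4299 -0.1873  0.051   0.0517] tcp [ 0.4313 -0.1869  0.1407] tool shift [ 0.0006 -0.0009  0.1277]
```

View pics/w1.png

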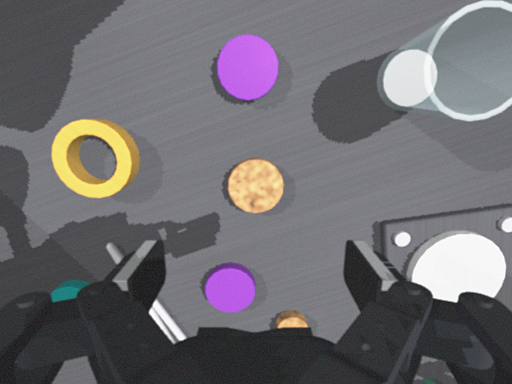

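The wrist view shows the large pad at (256,186), centred under the gripper. The purple look-alikes at (248,67) and (230,288) are outside the finger paths, so I'll descend and grip.

>>> servo_tool(series="0.001 -0.001 0.035 0 0 0 0; 0.001 -0.001 0.07 0 0 0 0; 0.001 -0.001 0.105 0 0 0 0; 0.001 -0.001 0.130 0 0 0 0; 0.001 -0.001 0.138 0 0 0 0")

```text
clock: 2.9
position: [0.4288, -0.1853, 0.0019]
ee_rot: [-0.002, 0.162, 0.987, 0.001]
contact_force: [-0.2, -0.3, 0.4]
width: 0.0854
gripper_force: 0.0
```

>>> servo_tool(series="0 0 0 0 0 0 0.3; 0 0 0 0 0 0 0.5; 0 0 0 0 0 0 0.6; 0 0 0 0 0 0 0.7; 0 0 0 0 0 0 0.7", squeeze=30)

```text
clock: 3.4
position: [0.4317, -0.1878, 0.0051]
ee_rot: [0.002, 0.163, 0.987, -0.0]
contact_force: [0.1, 2.2, 6.8]
width: 0.0502
gripper_force: 30.7
```

>>> servo_tool(series="0 0 0 0 0 0 0.7; 0 0 -0.01 0 0 0 0.7; 0 0 -0.03 0 0 0 0.7; 0 0 -0.06 0 0 0 0.7; 0 0 -0.08 0 0 0 0.7")

```text
clock: 3.9
position: [0.4313, -0.1881, 0.086]
ee_rot: [0.002, 0.163, 0.987, -0.001]
contact_force: [1.4, -0.5, -0.6]
width: 0.0502
gripper_force: 31.3
```

>>> servo_tool(series="-0.016 0.036 0 0 0 0 0.7; -0.036 0.080 0 0 0 0 0.7; -0.056 0.125 0 0 0 0 0.7; -0.074 0.166 0 0 0 0 0.7; -0.088 0.197 0 0 0 0 0.7")

```text
clock: 4.4
position: [0.5794, -0.0274, 0.0847]
ee_rot: [0.001, 0.163, 0.987, 0.0]
contact_force: [-0.0, -1.4, -0.4]
width: 0.0501
gripper_force: 31.4
```

>>> servo_tool(series="0 0 0 0 0 0 0.7; 0 0 0 0 0 0 0.7")

```text
clock: 4.6
position: [0.5774, -0.029, 0.0839]
ee_rot: [0.0, 0.162, 0.987, -0.0]
contact_force: [-0.5, -1.0, -0.9]
width: 0.05
gripper_force: 31.5
```

```bash
python3 - <<'E'
from m import *
s=manip.get_state(); zt=s['position'][2]-.0051+.013
wr(s['position'][:2],70,cork,zt,'w2.png')
white=lambda h:(h[...,2]>150)&(h[...,1]<60)
for n,(u,v),r in (('scene',(254,248),21),('side',(269,217),18)):
    im,ci=grab(n,n+'2.png')
E
```

```text
px 258 254 [ 0.574  -0.03    0.0506  0.0526  0.5742 -0.03    0.0501  0.0527] tcp [ 0.5774 -0.029   0.0839] tool shift [ 0.0028 -0.0021 -0.0079]
```

View pics/w2.png

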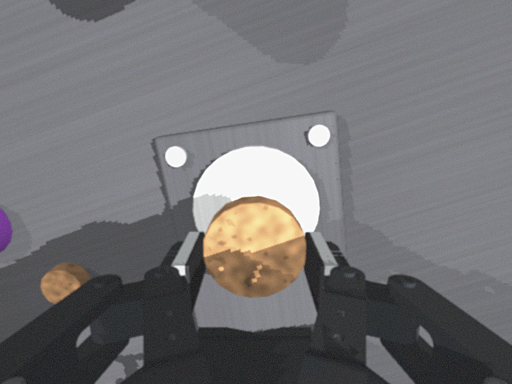

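The pad is held at (256,246), and the plate's upper arc is visible around (257,205) just ahead. I'll fit the plate's circle in this same view.

```bash
cat >> m.py <<'E'
from scipy.optimize import least_squares
def plate(im,ci,z=.025,rad=.045,box=(185,140,330,215)):
    x0,y0,x1,y1=box; m=(im.min(2)>145).astype(np.uint8); w=np.zeros_like(m); w[y0:y1,x0:x1]=1
    n,l,st,_=cv2.connectedComponentsWithStats(m*w); k=1+st[1:,4].argmax()
    c=max(cv2.findContours((l==k).astype(np.uint8),0,cv2.CHAIN_APPROX_NONE)[0],key=len)[:,0]
    c=c[(c[:,1]<y1-14)]
    P=np.array([onplane(ci,*p,z)[:2] for p in c]); 
    r=least_squares(lambda q:np.hypot(*(P-q[:2]).T)-q[2],[*P.mean(0),rad],loss='soft_l1',f_scale=.001)
    return r.x.round(4),len(P),np.abs(r.fun).mean().round(5)
E
python3 - <<'E'
from m import *
im,ci=grab('wrist'); print(plate(im,ci))
E
```

```text
(array([ 0.5559, -0.0206,  0.0268]), 207, np.float64(0.008))
```

```bash
python3 - <<'E'
from m import *
im,ci=grab('wrist'); g=im.min(2)
print(g[150:230:8,190:330:10])
P=[]
for u in range(204,303,2):
    col=g[138:200,u]>140
    if col.any(): P.append(onplane(ci,u,138+col.argmax(),.025)[:2])
for v in range(165,222,3):
    row=g[v,175:257]>140; 
    if row.any(): P.append(onplane(ci,175+row.argmax(),v,.025)[:2])
    row=g[v,257:345][::-1]>140
    if row.any(): P.append(onplane(ci,344-row.argmax(),v,.025)[:2])
P=np.array(P)
for fix in (0,1):
    f=(lambda q:np.hypot(*(P-q[:2]).T)-(.045 if fix else q[2]))
    r=least_squares(f,[.578,-.03,.045],loss='soft_l1',f_scale=.0007); print(r.x.round(4),np.abs(r.fun).mean().round(5),len(P))
E
```

```text
[[130 131 134 134 132 233 248 247 249 193 140 142 145 144]
 [118 132 132 145 247 247 247 247 247 247 248 144 144 143]
 [115 132  84 247 247 247 247 247 247 247 247 247 138 140]
 [130 129 247 247 247 247 247 247 247 247 247 247 255 137]
 [123 155 247 247 247 247 247 247 247 247 247 247 247 124]
 [123 248 247 247 247 247 247 247 247 247 247 247 247 118]
 [ 80 212 210 202 249 115  76  68 235 247 247 247 247 255]
 [ 84 202 200 202  76 135 149 137 153  90 247 247 247 251]
 [ 82 202 206  89 149 141 138 152 146 159  95 247 247 255]
 [ 85 203 155 135 141 137 146 164 140 141 152 251 246 169]]
[ 0.5813 -0.0242  0.0513] 0.00252 88
[ 0.5739 -0.0229  0.045 ] 0.00432 88
```

Background reaches 140, so I'll raise the threshold to 185.

```bash
cat >> m.py <<'E'
def plate2(im,ci,c=(257,208),rr=63,z=.025,R0=.045,th=185,a0=-170,a1=-10,chan=None):
    g=im.min(2) if chan is None else chan; P=[]
    for a in np.radians(np.arange(a0,a1+1,3)):
        t=np.arange(rr+14,rr-14,-.5); u=c[0]+t*np.cos(a); v=c[1]+t*np.sin(a)
        k=np.ravel(cv2.remap(g,u.astype(np.float32)[None],v.astype(np.float32)[None],1))>th
        if k.any() and k.argmax()>3: i=k.argmax(); P.append(onplane(ci,u[i],v[i],z)[:2])
    P=np.array(P); o=[]
    for fix in (0,1):
        f=lambda q:np.hypot(*(P-q[:2]).T)-(R0 if fix else q[2])
        r=least_squares(f,[*P.mean(0),R0],loss='soft_l1',f_scale=.0007); o.append((r.x.round(4),np.abs(r.fun).mean().round(5)))
    return o,len(P)
E
python3 - <<'E'
from m import *
im,ci=grab('wrist'); print(plate2(im,ci)); print(manip.get_state()['position'])
s=manip.get_state();wr(s['position'][:2],70,cork,s['position'][2]+.0079)
E
```

```text
([(array([ 0.5761, -0.0294,  0.0442]), np.float64(0.00014)), (array([ 0.577 , -0.0298,  0.045 ]), np.float64(0.00024))], 54)
[ 0.57663102 -0.0303366   0.08354487]
px 258 254 [ 0.5732 -0.0314  0.0506  0.0526  0.5734 -0.0314  0.0501  0.0527] tcp [ 0.5766 -0.0303  0.0835] tool shift [ 0.0029 -0.0021 -0.0079]
```

>>> servo_tool(series="-0.003 0.002 0.02 0 0 0 0.7; -0.003 0.002 0.035 0 0 0 0.7; -0.003 0.002 0.046 0 0 0 0.7; -0.003 0.002 0.050 0 0 0 0.7; -0.003 0.002 0.052 0 0 0 0.7")

```text
clock: 5.45
position: [0.5806, -0.0286, 0.031]
ee_rot: [-0.0, 0.163, 0.987, 0.0]
contact_force: [-0.4, -0.3, -0.9]
width: 0.0503
gripper_force: 31.5
```

>>> servo_tool(series="0 0 0 0 0 0 0.7; 0 0 0.001 0 0 0 0.7; 0 0 0.001 0 0 0 0.7")

```text
clock: 5.75
position: [0.5811, -0.0285, 0.0308]
ee_rot: [0.0, 0.163, 0.987, 0.0]
contact_force: [0.1, 0.4, -0.5]
width: 0.05
gripper_force: 31.5
```

>>> servo_tool(series="0 0 0.001 0 0 0 0.7; 0 0 0.001 0 0 0 0.7; 0 0 0.002 0 0 0 0.7; 0 0 0.002 0 0 0 0.7")

```text
clock: 6.15
position: [0.5812, -0.0285, 0.0301]
ee_rot: [0.001, 0.163, 0.987, 0.0]
contact_force: [-3.3, 0.1, 10.5]
width: 0.0502
gripper_force: 32.5
```

```bash
python3 - <<'E'
from m import *
im,ci=grab('wrist','w3.png'); p=manip.get_state()['position']; print(proj(ci,[.577,-.0298,.025]),proj(ci,[p[0],p[1],.039])); print(wr(p[:2],70,cork,.039))
E
```

```text
(np.float64(253.1085178635786), np.float64(236.75466387493327)) (np.float64(258.38380249280056), np.float64(255.2178418786416))
px 258 255 [ 0.5772 -0.0295  0.0496  0.0527  0.5775 -0.0294  0.0495  0.0523] tcp [ 0.5812 -0.0285  0.0301] tool shift [ 0.0035 -0.0022 -0.0089]
[ 0.5772 -0.0295  0.0496  0.0527  0.5775 -0.0294  0.0495  0.0523]
```

View pics/w3.png

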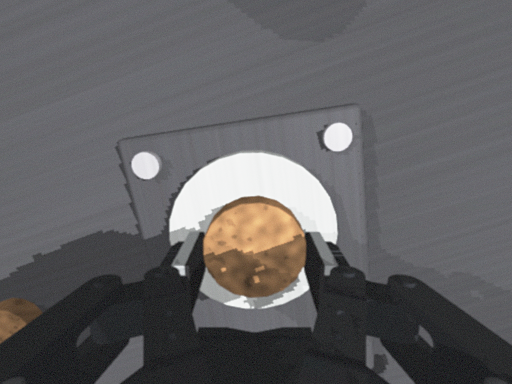

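Pad is centred on the plate (pad (255,246), plate (253,232)), touching with 10 N. Releasing, then on to the glass disc.

>>> servo_tool(series="0 0 -0.002 0 0 0 0.7; 0 0 -0.002 0 0 0 0.2; 0 0 -0.002 0 0 0 0; 0 0 -0.002 0 0 0 0; 0 0 -0.002 0 0 0 0")

```text
clock: 6.75
position: [0.5807, -0.0284, 0.03]
ee_rot: [-0.0, 0.163, 0.987, 0.0]
contact_force: [0.1, 0.1, 0.3]
width: 0.0858
gripper_force: 0.0
```

>>> servo_tool(series="0 0 -0.02 0 0 0 0; 0 0 -0.05 0 0 0 0; 0 0 -0.08 0 0 0 0; 0 0 -0.11 0 0 0 0; 0 0 -0.13 0 0 0 0")

```text
clock: 7.25
position: [0.5815, -0.0286, 0.1624]
ee_rot: [0.001, 0.163, 0.987, 0.0]
contact_force: [0.8, -1.0, 0.2]
width: 0.0858
gripper_force: 0.0
```

>>> servo_tool(series="0.018 0.027 0 0 0 0 0; 0.042 0.063 0 0 0 0 0; 0.067 0.101 0 0 0 0 0; 0.092 0.139 0 0 0 0 0; 0.117 0.177 0 0 0 0 0")

```text
clock: 7.75
position: [0.5263, 0.1782, 0.1602]
ee_rot: [0.0, 0.163, 0.987, 0.0]
contact_force: [1.0, 0.3, 0.3]
width: 0.0854
gripper_force: 0.0
```

>>> servo_tool(series="0.025 0.038 0 0 0 0 0; 0.050 0.076 0 0 0 0 0; 0.075 0.114 0.01 0 0 0 0; 0.099 0.150 0.02 0 0 0 0; 0.118 0.178 0.025 0 0 0 0")

```text
clock: 8.25
position: [0.4711, 0.3855, 0.1343]
ee_rot: [-0.001, 0.163, 0.987, -0.0]
contact_force: [1.0, -0.6, -0.1]
width: 0.0856
gripper_force: 0.0
```

>>> servo_tool(series="0 0 0 0 0 0 0; 0 0 0 0 0 0 0; 0 0 0 0 0 0 0")

```text
clock: 8.55
position: [0.4729, 0.3824, 0.1353]
ee_rot: [0.0, 0.163, 0.987, -0.0]
contact_force: [-1.1, -0.5, 0.3]
width: 0.0852
gripper_force: 0.0
```

```bash
python3 - <<'E'
from m import *
im,ci=grab('wrist','w4.png'); s=manip.get_state();print(s['position']); u,v=proj(ci,[.473,.383,.012]); print(u,v)
u,v=int(u),int(v); print(im.mean(2).astype(int)[v-56:v+57:8,u-56:u+57:8])
im,ci=grab('scene','scene4.png')
im2,_=grab('side','side4.png')
cork2=lambda h:cork(h)
print(cen(im,ci,254,243,20,cork,.036))
E
```

```text
[0.47304446 0.38221065 0.13545817]
256.98395757403273 187.79246065429663
[[146 139 135 139 139 133 137 138 139 141 139 140 143 137 142]
 [137 138 138 136 141 140 142 141 140 142 139 141 140 142 137]
 [134 139 139 136 141 138 141 137 140 136 142 139 141 137 137]
 [142 144 139 140 140 140 136 142 138 138 141 139 135 135 140]
 [147 138 139 140 136 137 149 162 133 140 137 139 138 137 134]
 [141 140 136 138 112 234 232 232 231 145 136 135 142 140 138]
 [141 132 138 139 176 231 231 232 231 232 127 138 135 141 138]
 [138 139 134 139 236 231 231 231 232 232 129 137 140 136 136]
 [142 141 137 141 197 231 231 232 232 240 122 134 134 134 135]
 [142 140 143 139  95 235 231 230 240 138 126 140 138 136 137]
 [145 143 140 142 137 138 132 152 121 132 140 136 137 135 136]
 [ 93  91  89 141 141 145 137 142 138 135 136 138 131 140 138]
 [ 85  93  88 141 140 135 137 138 137 137 143 136 134 141 139]
 [ 88  96  89 141 142 132 142 141 137 139 135 140 137 130 138]
 [ 90  92  92 136 136 139 140 138 137 134 136 137 135 136 140]]
[ 0.5831 -0.03    0.0478  0.0521  0.5827 -0.0302  0.0465  0.0527]
```

View pics/w4.png

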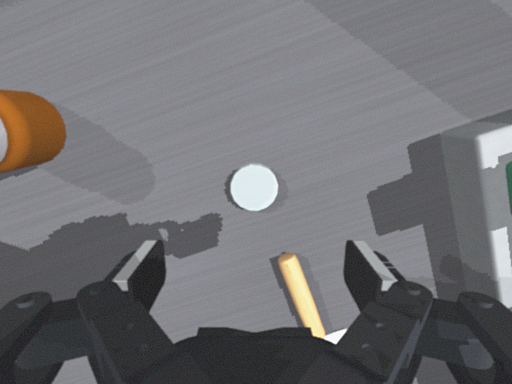

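```bash
python3 - <<'E'
from m import *
wr((.473,.383),40,lambda h:(h[...,2]>190)&(h[...,1]<60),.011)
im=cv2.imread('pics/side4.png')[:,:,::-1].copy();ci=dict(np.load('pics/side0.npz'));print(cen(im,ci,269,211,18,cork,.036),cen(im,ci,269,217,18,lambda h:(h[...,2]>150)&(h[...,1]<60),.025))
E
```

```text
px 257 187 [0.4721 0.3804 0.0423 0.0425 0.4721 0.3804 0.0424 0.043 ] tcp [0.4732 0.3822 0.1356] tool shift [ 0.0005 -0.0021  0.1246]
[ 0.5783 -0.0328  0.0556  0.046   0.5791 -0.0316  0.0467  0.0554] [ 0.5768 -0.0304  0.0922  0.0892  0.577  -0.0308  0.0876  0.0918]
```

>>> servo_tool(series="0 0 0.035 0 0 0 0; 0 0 0.07 0 0 0 0; 0 0 0.105 0 0 0 0; 0 0 0.123 0 0 0 0; 0 0 0.129 0 0 0 0")

```text
clock: 9.25
position: [0.4716, 0.3817, 0.0042]
ee_rot: [-0.002, 0.164, 0.986, -0.001]
contact_force: [-0.6, -0.6, -0.2]
width: 0.0855
gripper_force: 0.0
```

>>> servo_tool(series="0 0 0 0 0 0 0.3; 0 0 0 0 0 0 0.5; 0 0 0 0 0 0 0.6; 0 0 0 0 0 0 0.7; 0 0 0 0 0 0 0.8", squeeze=40)

```text
clock: 9.75
position: [0.4737, 0.3839, 0.0084]
ee_rot: [0.001, 0.163, 0.987, 0.001]
contact_force: [-0.1, -0.4, 6.1]
width: 0.0402
gripper_force: 39.7
```

>>> servo_tool(series="0 0 0 0 0 0 0.8; 0 0 0 0 0 0 0.8")

```text
clock: 9.95
position: [0.4737, 0.3839, 0.0084]
ee_rot: [0.001, 0.163, 0.987, 0.001]
contact_force: [-1.0, -1.8, 5.5]
width: 0.0404
gripper_force: 39.7
```

>>> servo_tool(series="0 0 -0.005 0 0 0 0.8; 0 0 -0.03 0 0 0 0.8; 0 0 -0.07 0 0 0 0.8; 0 0 -0.11 0 0 0 0.8; 0 0 -0.14 0 0 0 0.8")

```text
clock: 10.45
position: [0.4731, 0.3838, 0.1495]
ee_rot: [0.001, 0.163, 0.987, 0.001]
contact_force: [-0.1, 0.8, -0.8]
width: 0.0399
gripper_force: 40.4
```

>>> servo_tool(series="-0.014 -0.032 0 0 0 0 0.8; -0.034 -0.077 0 0 0 0 0.8; -0.054 -0.122 0 0 0 0 0.8; -0.074 -0.167 0 0 0 0 0.8; -0.090 -0.205 0 0 0 0 0.8")

```text
clock: 10.95
position: [0.4917, 0.1581, 0.147]
ee_rot: [0.001, 0.163, 0.987, -0.0]
contact_force: [1.0, 0.7, -0.7]
width: 0.0404
gripper_force: 40.5
```

>>> servo_tool(series="-0.020 -0.046 0 0 0 0 0.8; -0.041 -0.092 0 0 0 0 0.8; -0.062 -0.138 0 0 0 0 0.8; -0.083 -0.184 0 0 0 0 0.8; -0.104 -0.225 0 0 0 0 0.8")

```text
clock: 11.45
position: [0.5175, -0.0883, 0.147]
ee_rot: [0.001, 0.163, 0.987, 0.0]
contact_force: [0.6, -0.5, -0.3]
width: 0.0402
gripper_force: 40.5
```

>>> servo_tool(series="-0.010 -0.027 0 0 0 0 0.8; -0.010 -0.027 0 0 0 0 0.8; -0.010 -0.027 0 0 0 0 0.8; -0.010 -0.027 0 0 0 0 0.8")

```text
clock: 11.85
position: [0.5182, -0.1139, 0.1464]
ee_rot: [-0.0, 0.163, 0.987, 0.0]
contact_force: [1.2, -0.6, -0.6]
width: 0.0404
gripper_force: 40.5
```

```bash
python3 - <<'E'
from m import *
im,ci=grab('wrist','w5.png'); s=manip.get_state();print(s['position'])
print(proj(ci,[.577,-.03,.025]),proj(ci,[.577,-.03,.039]),proj(ci,s['position']))
E
```

```text
[ 0.51828301 -0.11370885  0.14642219]
(np.float64(361.6677416794716), np.float64(218.2374598567972)) (np.float64(367.1592199253034), np.float64(223.6843679559945)) (np.float64(258.5689185826545), np.float64(247.17738659769986))
```

View pics/w5.png

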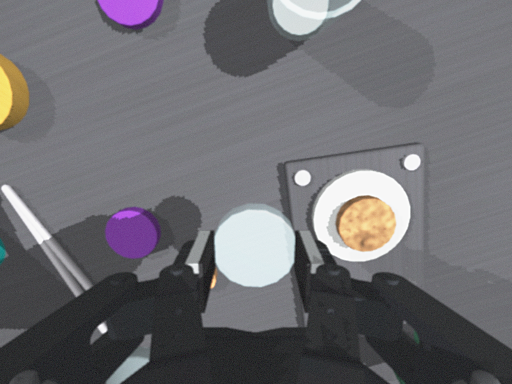

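Glass is held at (256,246); the pad sits on the plate at (367,223), with the plate around (361,216). I'll measure all three in this one view.

```bash
cat > st.py <<'E'
from m import *
def stack(zt=.0391,rad=.026,f=cork,fn=None):
    im,ci=grab('wrist',fn); u,v=proj(ci,[.577,-.03,.025])
    print('plate',plate2(im,ci,(u,v),48,a0=-180,a1=179,th=165))
    u,v=map(int,proj(ci,[.577,-.03,zt])); print('pad',cen(im,ci,u,v,40,f,zt)); return im,ci
E
python3 - <<'E'
from st import *
im,ci=stack()
s=manip.get_state(); p=s['position']
# glass: top at tcp-.0084+.012
wr(p[:2],60,lambda h:(h[...,2]>185)&(h[...,1]<45),p[2]+.0036)
E
```

```text
plate ([(array([ 0.576 , -0.0301,  0.045 ]), np.float64(0.00035)), (array([ 0.576 , -0.0301,  0.045 ]), np.float64(0.00035))], 120)
pad [ 0.5764 -0.0313  0.0537  0.0496  0.5765 -0.0317  0.0485  0.0539]
px 258 250 [ 0.517  -0.1153  0.0398  0.0423  0.517  -0.1153  0.0408  0.0427] tcp [ 0.5184 -0.1136  0.1464] tool shift [ 0.0008 -0.002  -0.0036]
```

>>> servo_tool(series="-0.008 0.025 0 0 0 0 0.8; -0.017 0.055 0 0 0 0 0.8; -0.025 0.083 0 0 0 0 0.8; -0.029 0.099 0.01 0 0 0 0.8; -0.029 0.099 0.03 0 0 0 0.8")

```text
clock: 12.5
position: [0.5802, -0.0283, 0.1169]
ee_rot: [0.002, 0.161, 0.987, 0.0]
contact_force: [0.0, -0.4, -0.9]
width: 0.0408
gripper_force: 40.5
```

>>> servo_tool(series="0 0 0.03 0 0 0 0.8; 0 0 0.05 0 0 0 0.8; 0 0 0.060 0 0 0 0.8; 0 0 0.065 0 0 0 0.8; 0 0 0.067 0 0 0 0.8")

```text
clock: 13.0
position: [0.578, -0.0306, 0.0492]
ee_rot: [0.0, 0.163, 0.987, -0.0]
contact_force: [-0.8, -0.1, -0.1]
width: 0.0401
gripper_force: 40.5
```

>>> servo_tool(series="0 0 0 0 0 0 0.8; 0 0 0.001 0 0 0 0.8; 0 0 0.001 0 0 0 0.8; 0 0 0.001 0 0 0 0.8")

```text
clock: 13.4
position: [0.5782, -0.0308, 0.0488]
ee_rot: [0.001, 0.163, 0.987, 0.0]
contact_force: [-0.2, -0.2, -1.5]
width: 0.0405
gripper_force: 40.5
```

```bash
python3 - <<'E'
from m import *
s=manip.get_state(); p=s['position']
wr(p[:2],60,lambda h:(h[...,2]>150)&(h[...,1]<45),p[2]+.0036,'w6.png')
E
```

```text
px 258 250 [ 0.5785 -0.0337  0.0423  0.0468  0.5793 -0.0328  0.0433  0.0488] tcp [ 0.5782 -0.0308  0.0488] tool shift [-0.0012 -0.0027 -0.0036]
```

>>> servo_tool(series="0 0.0015 0 0 0 0 0.8; 0 0.0015 0.001 0 0 0 0.8; 0 0.0015 0.001 0 0 0 0.8; 0 0.0015 0.002 0 0 0 0.8; 0 0.0015 0.002 0 0 0 0.8")

```text
clock: 13.95
position: [0.5787, -0.0291, 0.0474]
ee_rot: [0.0, 0.163, 0.987, 0.0]
contact_force: [-1.6, 0.8, 7.6]
width: 0.0405
gripper_force: 42.0
```

>>> servo_tool(series="0 0 -0.001 0 0 0 0.7; 0 0 -0.001 0 0 0 0.2; 0 0 -0.001 0 0 0 0; 0 0 -0.001 0 0 0 0; 0 0 -0.001 0 0 0 0")

```text
clock: 14.45
position: [0.5783, -0.0292, 0.0471]
ee_rot: [-0.0, 0.163, 0.987, 0.0]
contact_force: [0.2, -0.1, -0.2]
width: 0.0853
gripper_force: 0.0
```

>>> servo_tool(series="0 0 -0.015 0 0 0 0; 0 0 -0.04 0 0 0 0; 0 0 -0.07 0 0 0 0; 0.01 -0.03 -0.09 0 0 0 0; 0.020 -0.06 -0.1 0 0 0 0")

```text
clock: 14.95
position: [0.5412, -0.08, 0.1493]
ee_rot: [0.002, 0.162, 0.987, -0.0]
contact_force: [0.1, -0.5, -0.3]
width: 0.0854
gripper_force: 0.0
```

>>> servo_tool(series="0.010 -0.040 0 0 0 0 0; 0.010 -0.040 0 0 0 0 0; 0.010 -0.040 0 0 0 0 0; 0.010 -0.040 0 0 0 0 0; 0.010 -0.040 0 0 0 0 0")

```text
clock: 15.45
position: [0.5183, -0.1134, 0.147]
ee_rot: [-0.0, 0.163, 0.987, 0.0]
contact_force: [-0.5, -0.2, -0.1]
width: 0.0857
gripper_force: 0.0
```

```bash
python3 - <<'E'
from st import *
im,ci=stack(fn='w7.png')
u,v=map(int,proj(ci,[.577,-.03,.051])); print(u,v)
print(im[v-32:v+33:4,u-32:u+33:4,0]); print(im[v-32:v+33:4,u-32:u+33:4,2])
E
```

```text
plate ([(array([ 0.5757, -0.0302,  0.0451]), np.float64(0.0005)), (array([ 0.5757, -0.0302,  0.045 ]), np.float64(0.00052))], 107)
pad [ 0.5651 -0.0388  0.0281  0.0485  0.5802 -0.0301  0.0472  0.0586]
371 228
[[247 247 247 249 238 139 129 140 194 250 247 247 247 247 247 247 247]
 [247 251 195 128 130 208 235 246 242 232 233 247 247 247 247 247 247]
 [248 136 128 197 231 219 163 203 191 226 240 246 245 247 247 247 247]
 [171 146 163 150 148 183 229 235 238 234 233 242 246 246 247 247 247]
 [119 156 165 151 228 232 232 236 231 231 230 230 247 230 246 247 247]
 [143 176 144 226 232 231 235 232 232 232 229 235 247 245 246 246 247]
 [153 165 167 229 236 230 232 234 233 234 233 236 246 247 246 246 246]
 [158 152 232 234 233 234 238 236 234 235 232 233 245 246 243 246 246]
 [177 147 231 234 235 233 236 236 232 233 227 224 246 246 246 246 247]
 [168 165 235 235 234 230 232 230 235 233 227 234 246 246 246 246 247]
 [155 158 234 234 228 228 226 227 227 230 233 245 246 247 246 248 122]
 [205 147 144 139 167 170 194 232 235 235 241 246 245 246 246 187 121]
 [206 200  31  47 116 157 155 218 232 2
[... 824 characters left out ...]
231 233 231 232 235 233 232 232 230 232 239 242 236 246 246]
 [ 96 129 231 231 233 232 233 233 231 232 230 227 241 241 247 246 247]
 [ 90 139 233 233 234 231 232 230 232 231 228 231 241 241 246 246 248]
 [142 110 235 233 230 230 229 229 228 230 232 239 241 247 246 248 125]
 [209  80 140 140 170 172 202 232 232 234 235 241 242 247 246 190 126]
 [205 201  33  48 122 163 162 221 230 243 241 246 247 246 220 131 126]
 [248 253  30  47  46 151 159 160 239 243 247 246 247 210 131 133 128]
 [247 250  35  41  40  45 162 161 155  53 254 250 141 127 134 131 138]
 [251 254  43  36  45  38  76 165 160 156  47  55 138 139 147 143 135]
 [135 130  46  43  42  36  43 118 162 160 140  49  63 140 141 142 135]]
```

View pics/w7.png

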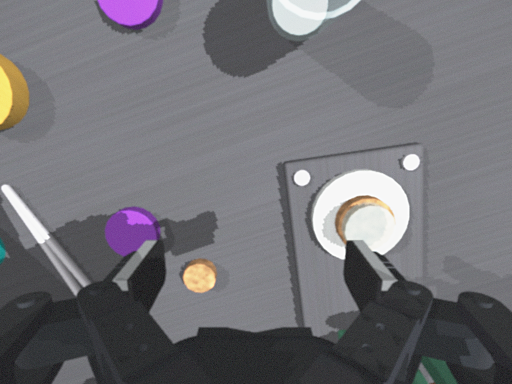

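The glass sits on the cork at about (370,227), centred on the plate (361,216) once height is allowed for. The small pad is at (200,276).

>>> servo_tool(series="-0.020 -0.020 0 0 0 0 0; -0.045 -0.035 0 0 0 0 0; -0.070 -0.050 0 0 0 0 0; -0.090 -0.056 0.005 0 0 0 0; -0.100 -0.058 0.01 0 0 0 0")

```text
clock: 16.0
position: [0.5958, -0.2021, 0.1367]
ee_rot: [0.001, 0.163, 0.987, -0.0]
contact_force: [-0.3, 1.1, -0.6]
width: 0.0851
gripper_force: 0.0
```

>>> servo_tool(series="0 0 0 0 0 0 0; 0 0 0 0 0 0 0; 0 0 0 0 0 0 0")

```text
clock: 16.3
position: [0.593, -0.2002, 0.1373]
ee_rot: [-0.001, 0.163, 0.987, 0.0]
contact_force: [0.7, -0.2, 0.4]
width: 0.0853
gripper_force: 0.0
```

```bash
python3 - <<'E'
from m import *
wr((.594,-.201),40,cork,.0135)
E
```

```text
px 256 189 [ 0.5921 -0.2011  0.033   0.0339  0.5924 -0.2011  0.0333  0.0343] tcp [ 0.593  -0.2002  0.1373] tool shift [ 0.0004 -0.0012  0.1238]
```

>>> servo_tool(series="0 0.001 0.035 0 0 0 0; 0 0.001 0.07 0 0 0 0; 0 0.001 0.105 0 0 0 0; 0 0.001 0.125 0 0 0 0; 0 0.001 0.131 0 0 0 0")

```text
clock: 16.85
position: [0.592, -0.1991, 0.0042]
ee_rot: [-0.002, 0.163, 0.987, 0.001]
contact_force: [-0.4, 0.1, -0.0]
width: 0.0856
gripper_force: 0.0
```

>>> servo_tool(series="0 0 0 0 0 0 0.3; 0 0 0 0 0 0 0.5; 0 0 0 0 0 0 0.7; 0 0 0 0 0 0 0.8; 0 0 0 0 0 0 0.85", squeeze=30)

```text
clock: 17.35
position: [0.5952, -0.2008, 0.0081]
ee_rot: [0.001, 0.163, 0.987, -0.0]
contact_force: [-0.7, 0.3, 6.1]
width: 0.032
gripper_force: 29.3
```

>>> servo_tool(series="0 0 0 0 0 0 0.85; 0 0 0 0 0 0 0.85; 0 0 0 0 0 0 0.85")

```text
clock: 17.65
position: [0.5951, -0.2008, 0.0081]
ee_rot: [0.001, 0.163, 0.987, -0.0]
contact_force: [-1.6, 0.6, 6.1]
width: 0.032
gripper_force: 29.3
```

>>> servo_tool(series="0 0 -0.005 0 0 0 0.85; 0 0 -0.03 0 0 0 0.85; 0 0 -0.07 0 0 0 0.85; 0.02 0 -0.11 0 0 0 0.85; 0.05 0.01 -0.14 0 0 0 0.85")

```text
clock: 18.15
position: [0.5516, -0.1765, 0.149]
ee_rot: [0.002, 0.164, 0.987, -0.001]
contact_force: [-0.1, 0.3, -0.3]
width: 0.0319
gripper_force: 29.8
```

>>> servo_tool(series="0.025 0.024 0 0 0 0 0.85; 0.050 0.047 0 0 0 0 0.85; 0.050 0.047 0 0 0 0 0.85; 0.050 0.047 0 0 0 0 0.85; 0.050 0.047 0 0 0 0 0.85")

```text
clock: 18.65
position: [0.5186, -0.115, 0.1466]
ee_rot: [0.001, 0.163, 0.987, -0.0]
contact_force: [0.7, -0.5, 0.2]
width: 0.032
gripper_force: 29.8
```

```bash
python3 - <<'E'
from st import *
im,ci=stack(fn='w8.png')
s=manip.get_state(); p=s['position']
wr(p[:2],60,cork,p[2]+.006)
u,v=proj(ci,[.577,-.03,.051]); m=((im.min(2)>205)&(im.max(2)<240)).astype(np.uint8)
cv2.imwrite('pics/m8.png',m*255)
w=np.zeros_like(m);cv2.circle(w,(int(u),int(v)),30,1,-1);m=cv2.morphologyEx(m*w,cv2.MORPH_OPEN,np.ones((3,3),np.uint8))
c=max(cv2.findContours(m,0,1)[0],key=cv2.contourArea)[:,0]
P=np.array([onplane(ci,*q,.051)[:2] for q in c],np.float32);print('glass',cv2.minAreaRect(P),cv2.minEnclosingCircle(P),(u,v),c.mean(0))
E
```

```text
plate ([(array([ 0.5759, -0.0303,  0.0454]), np.float64(0.00032)), (array([ 0.5759, -0.0303,  0.045 ]), np.float64(0.00043))], 120)
pad [ 0.5666 -0.0393  0.0301  0.0491  0.5805 -0.03    0.0473  0.0594]
px 258 253 [ 0.5139 -0.1158  0.0318  0.0358  0.5142 -0.1158  0.0321  0.0359] tcp [ 0.5187 -0.1152  0.1464] tool shift [ 0.0043 -0.0021 -0.006 ]
glass ((0.5840615630149841, -0.03839723765850067), (0.017814606428146362, 0.014963955618441105), 84.92822265625) ((0.5838087797164917, -0.03901044279336929), 0.009730136953294277) (np.float64(373.6541678490806), np.float64(227.6395718807485)) [365.06153846 238.29230769]
```

>>> servo_tool(series="-0.008 0.025 0 0 0 0 0.85; -0.017 0.055 0 0 0 0 0.85; -0.026 0.084 0 0 0 0 0.85; -0.031 0.101 0.005 0 0 0 0.85; -0.031 0.101 0.025 0 0 0 0.85")

```text
clock: 19.25
position: [0.5832, -0.0277, 0.1223]
ee_rot: [0.003, 0.162, 0.987, 0.0]
contact_force: [0.7, -1.2, -0.2]
width: 0.0319
gripper_force: 29.9
```

>>> servo_tool(series="0 0 0.025 0 0 0 0.85; 0 0 0.042 0 0 0 0.85; 0 0 0.052 0 0 0 0.85; 0 0 0.057 0 0 0 0.85; 0 0 0.059 0 0 0 0.85")

```text
clock: 19.75
position: [0.5798, -0.029, 0.0619]
ee_rot: [-0.0, 0.163, 0.987, -0.0]
contact_force: [0.5, 0.3, -1.0]
width: 0.032
gripper_force: 29.9
```

>>> servo_tool(series="0 0 0 0 0 0 0.85; 0 0 0.001 0 0 0 0.85; 0 0 0.001 0 0 0 0.85; 0 0 0.001 0 0 0 0.85")

```text
clock: 20.15
position: [0.58, -0.0286, 0.0618]
ee_rot: [0.001, 0.163, 0.987, 0.0]
contact_force: [-1.0, -0.1, 0.0]
width: 0.0317
gripper_force: 29.9
```

```bash
python3 - <<'E'
from m import *
s=manip.get_state(); p=s['position']
wr(p[:2],60,cork,p[2]+.006,'w9.png')
E
```

```text
px 258 253 [ 0.5752 -0.0292  0.0318  0.0348  0.5754 -0.0293  0.0319  0.0351] tcp [ 0.58   -0.0286  0.0618] tool shift [ 0.0043 -0.0021 -0.006 ]
```

>>> servo_tool(series="-0.001 -0.001 0.001 0 0 0 0.85; -0.001 -0.001 0.002 0 0 0 0.85; -0.001 -0.001 0.002 0 0 0 0.85; -0.001 -0.001 0.003 0 0 0 0.85; -0.001 -0.001 0.003 0 0 0 0.85")

```text
clock: 20.7
position: [0.5803, -0.0299, 0.0591]
ee_rot: [0.0, 0.163, 0.987, -0.0]
contact_force: [-0.9, -0.0, 4.6]
width: 0.0316
gripper_force: 30.3
```

>>> servo_tool(series="0 0 -0.001 0 0 0 0.7; 0 0 -0.001 0 0 0 0.2; 0 0 -0.001 0 0 0 0; 0 0 -0.001 0 0 0 0; 0 0 -0.001 0 0 0 0")

```text
clock: 21.2
position: [0.5802, -0.0298, 0.0591]
ee_rot: [-0.0, 0.163, 0.987, 0.0]
contact_force: [0.3, 0.2, -0.3]
width: 0.0854
gripper_force: 0.0
```

>>> servo_tool(series="0 0 -0.015 0 0 0 0; 0 0 -0.04 0 0 0 0; 0.005 -0.01 -0.07 0 0 0 0; 0.015 -0.05 -0.085 0 0 0 0; 0.03 -0.09 -0.088 0 0 0 0")

```text
clock: 21.7
position: [0.5247, -0.1065, 0.1496]
ee_rot: [0.003, 0.162, 0.987, -0.001]
contact_force: [-0.9, -0.7, -0.8]
width: 0.0852
gripper_force: 0.0
```

>>> servo_tool(series="0 -0.010 0 0 0 0 0; 0 -0.010 0 0 0 0 0; 0 -0.010 0 0 0 0 0; 0 -0.01 0 0 0 0 0")

```text
clock: 22.1
position: [0.5203, -0.114, 0.1469]
ee_rot: [-0.0, 0.163, 0.987, 0.0]
contact_force: [0.7, 0.6, -0.6]
width: 0.0856
gripper_force: 0.0
```

```bash
python3 - <<'E'
from st import *
im,ci=grab('wrist','w10.png'); u,v=proj(ci,[.577,-.03,.025]); print('plate',plate2(im,ci,(u,v),48,a0=-180,a1=179,th=165))
u,v=map(int,proj(ci,[.577,-.03,.065])); print(u,v,'small',cen(im,ci,u,v,22,cork,.065))
s=manip.get_state(); print(s['position'],s['qpos'].round(2))
a=cv2.resize(im[130:310,280:440],(480,540),interpolation=cv2.INTER_CUBIC)
sd,ci=grab('side'); cv2.imwrite('pics/c10.png',np.hstack([a,cv2.resize(sd[120:255,235:315],(320,540),interpolation=cv2.INTER_CUBIC)])[:,:,::-1])
E
```

```text
plate ([(array([ 0.5758, -0.0302,  0.0451]), np.float64(0.00028)), (array([ 0.5757, -0.0302,  0.045 ]), np.float64(0.00031))], 101)
378 232 small [ 0.5754 -0.0307  0.0359  0.0284  0.5749 -0.0319  0.028   0.0352]
[ 0.52026478 -0.11395656  0.14687436] [-0.35  0.28  1.73  0.    1.14 -1.59]
```

View pics/c10.png

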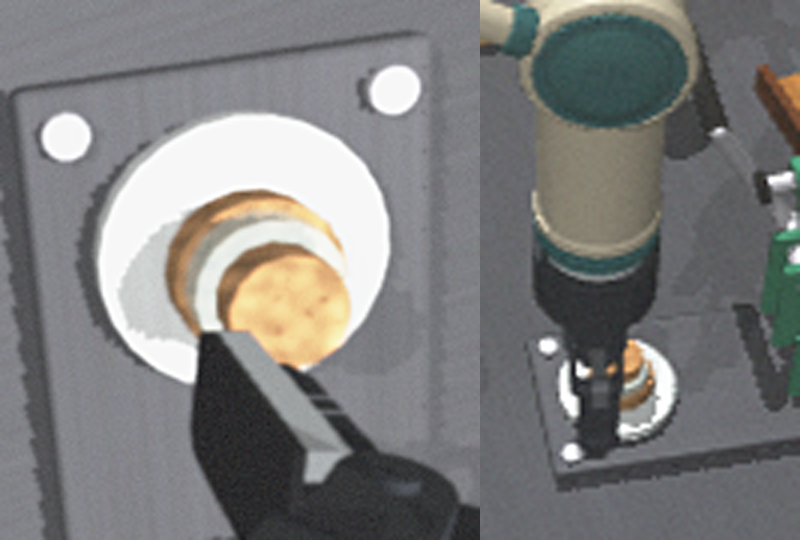

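The stack is right: large cork, glass and small cork, concentric on the plate, and the numbers agree to about 1 mm. Next is the handle: rise, turn 82°, and move over it.

>>> servo_tool(series="0 0 -0.02 0 0 8 0; 0 0 -0.06 0 0 16 0; 0 0 -0.1 0 0 24 0; 0 0 -0.14 0 0 32 0; 0 0 -0.155 0 0 40 0")

```text
clock: 22.7
position: [0.5218, -0.1147, 0.3066]
ee_rot: [0.004, 0.493, 0.87, 0.001]
contact_force: [0.6, -0.1, -0.7]
width: 0.0854
gripper_force: 0.0
```

>>> servo_tool(series="0 0 0 0 0 8 0; 0 0 0 0 0 16 0; 0 0 0 0 0 24 0; 0 0 0 0 0 33 0; 0 0 0 0 0 41.9 0")

```text
clock: 23.2
position: [0.52, -0.1141, 0.302]
ee_rot: [-0.0, 0.767, 0.641, -0.0]
contact_force: [0.1, -0.1, -0.2]
width: 0.0852
gripper_force: 0.0
```

>>> servo_tool(series="0 0 0 0 0 0 0; 0 0 0 0 0 0 0")

```text
clock: 23.4
position: [0.5199, -0.1144, 0.302]
ee_rot: [-0.0, 0.765, 0.645, -0.0]
contact_force: [0.1, -0.1, -0.4]
width: 0.0853
gripper_force: 0.0
```

>>> servo_tool(series="0.035 0.010 0 0 0 0 0; 0.075 0.030 0 0 0 0 0; 0.115 0.050 0 0 0 0 0; 0.155 0.072 0 0 0 0 0; 0.195 0.098 0 0 0 0 0")

```text
clock: 23.9
position: [0.6506, 0.0621, 0.3025]
ee_rot: [0.0, 0.765, 0.644, 0.0]
contact_force: [-0.3, -0.7, 0.9]
width: 0.0853
gripper_force: 0.0
```

>>> servo_tool(series="0.030 0.020 0 0 0 0 0; 0.037 0.028 0 0 0 0 0; 0.037 0.028 0 0 0 0 0; 0.037 0.028 0 0 0 0 0; 0.037 0.028 0 0 0 0 0")

```text
clock: 24.4
position: [0.6831, 0.0905, 0.3028]
ee_rot: [0.0, 0.766, 0.643, -0.0]
contact_force: [0.0, -0.2, 0.3]
width: 0.0852
gripper_force: 0.0
```

```bash
python3 - <<'E'
from m import *
im,ci=grab('wrist','w11.png'); s=manip.get_state(); print(s['position'],s['qpos'].round(2))
g=im.max(2).astype(int)
for z in (.2026,.205):
    print(proj(ci,[.678,.040,z]),proj(ci,[.698,.145,z]))
# dark bar rows
u0,v0=map(int,proj(ci,[.687,.09,.204])); print(u0,v0)
for dv in range(-60,61,15): print(v0+dv, g[v0+dv,u0-90:u0+91:6])
E
```

```text
[0.68312663 0.09051449 0.30295476] [ 0.03  0.43  1.1  -0.    1.61  0.21]
(np.float64(259.47752768544274), np.float64(247.5902977193238)) (np.float64(261.96572979414816), np.float64(122.91782782001604))
(np.float64(259.51932968855857), np.float64(248.80159433142734)) (np.float64(262.0373333765766), np.float64(123.03901260071248))
260 192
132 [131 135 130 137 135 139 135 135 132 132 140 143 139  82  64  70  66 136
 134 141 135 131 133 130 133 133 135 133 134 120  77]
147 [134 132 135 132 137 136 134 131 142 133 131 137 127  86  65  68  59 130
 130 134 132 129 128 134 138 134 133 132 116 126  97]
162 [133 134 130 129 137 135 129 131 133 130 130 130 134  84  69  68  57 134
 132 127 132 129 131 136 137 131 116 117 116 121 122]
177 [134 129 127 137 125 133 132 126 131 130 126 135 134  77  69  68  56 136
 130 136 133 132 135 130 120 120 118 120 119 118 117]
192 [128 130 131 132 131 129 127 131 129 128 131 133 128  86  69  68  61 133
 133 130 133 124 123 119 124 117 119 120 119 122 131]
207 [129 137 131 129 131 130 129 131 130 126 131 130 129  88  70  73  56 104
  77 117 122 121 130 151 127 119 124 124 117 125 123]
222 [134 133 126 250 248 248 248 220 118 119 119 137 132  88  70  74  48 120
  86 111 176 210 193 234 227 115 112 121 119 130 131]
237 [132 247 247 253 219 238 231 149 246 246 116 132 136  89  74  66  50 176
 208 191 131 159 189 187 191 193 130 130 117 128 139]
252 [130 247 247 199 246 249 145 200 167 247 165 136 133  96  70  68  44 157
  84  86  87 123 212 242 134 123 129 134 135 118  44]
```

The wrist view puts the bar at columns 246–269, in line with the gripper. Descending and pinching.

>>> servo_tool(series="0 0 0.03 0 0 0 0; 0 0 0.06 0 0 0 0; 0 0 0.09 0 0 0 0; 0 0 0.11 0 0 0 0; 0 0 0.117 0 0 0 0")

```text
clock: 24.95
position: [0.6819, 0.0906, 0.1832]
ee_rot: [-0.001, 0.766, 0.643, -0.002]
contact_force: [-0.4, -0.2, 0.7]
width: 0.0855
gripper_force: 0.0
```

>>> servo_tool(series="0 0 0 0 0 0 0.3; 0 0 0 0 0 0 0.5; 0 0 0 0 0 0 0.7; 0 0 0 0 0 0 0.9; 0 0 0 0 0 0 0.95", squeeze=40)

```text
clock: 25.45
position: [0.6849, 0.0917, 0.1865]
ee_rot: [0.001, 0.766, 0.643, 0.001]
contact_force: [2.0, -0.6, 2.1]
width: 0.0166
gripper_force: 38.9
```

>>> servo_tool(series="0 0 0 0 0 0 0.95; 0 0 0 0 0 0 0.95")

```text
clock: 25.65
position: [0.6848, 0.0918, 0.1864]
ee_rot: [0.001, 0.766, 0.643, 0.001]
contact_force: [1.2, 0.1, 3.3]
width: 0.0168
gripper_force: 39.1
```

>>> servo_tool(series="0 -0.0096 0.0061 0 0 0 0.95; 0 -0.0186 0.013 0 0 0 0.95; 0 -0.0269 0.0207 0 0 0 0.95; 0 -0.0346 0.029 0 0 0 0.95; 0 -0.0415 0.038 0 0 0 0.95")

```text
clock: 26.15
position: [0.6463, 0.0988, 0.149]
ee_rot: [0.003, 0.766, 0.643, 0.003]
contact_force: [5.8, -0.8, 6.2]
width: 0.0166
gripper_force: 40.5
```

>>> servo_tool(series="0 0 0 0 0 0 0.95; 0 0 0 0 0 0 0.95")

```text
clock: 26.35
position: [0.6449, 0.099, 0.1474]
ee_rot: [0.001, 0.766, 0.643, 0.002]
contact_force: [5.1, 0.3, -0.0]
width: 0.0165
gripper_force: 40.0
```

>>> servo_tool(series="0 -0.0061 0.0096 0 0 0 0.95; 0 -0.0113 0.0197 0 0 0 0.95; 0 -0.0157 0.0301 0 0 0 0.95; 0 -0.0191 0.041 0 0 0 0.95; 0 -0.0215 0.052 0 0 0 0.95")

```text
clock: 26.85
position: [0.6252, 0.1027, 0.0965]
ee_rot: [0.003, 0.766, 0.643, 0.003]
contact_force: [5.7, -0.7, 7.0]
width: 0.0167
gripper_force: 43.0
```

>>> servo_tool(series="0 -0.0015 0.0113 0 0 0 0.95; 0 -0.002 0.0226 0 0 0 0.95; 0 -0.0015 0.0339 0 0 0 0.95; 0 0 0.0452 0 0 0 0.95; 0 0 0.0452 0 0 0 0.95")

```text
clock: 27.35
position: [0.624, 0.1029, 0.05]
ee_rot: [0.001, 0.766, 0.643, 0.002]
contact_force: [4.6, -0.5, 6.2]
width: 0.0164
gripper_force: 46.0
```

>>> servo_tool(series="0 0 0 0 0 0 0.95; 0 0 0 0 0 0 0.95")

```text
clock: 27.55
position: [0.6239, 0.1029, 0.0509]
ee_rot: [0.001, 0.766, 0.643, 0.002]
contact_force: [5.7, -0.8, 4.5]
width: 0.0166
gripper_force: 46.0
```

```bash
python3 - <<'E'
from m import *
import numpy as np
px=np.array([.9826,-.1857]);pl=np.array([.5765,-.0305])
for n in ('scene','side'):
    im,ci=grab(n,n+'12.png'); h=cv2.cvtColor(im,cv2.COLOR_RGB2HSV)
    g=((h[...,0]>60)&(h[...,0]<90)&(h[...,1]>90)&(h[...,2]>40))
    # expected arm line for lever angles; green fraction along hinge->tip at y=0
    for L in np.arange(0,1.5,.1):
        a=np.radians(80)-L; c=0
        for t in np.linspace(.05,.145,20):
            q=pl+px*(.15-t*np.cos(a)); u,v=proj(ci,[*q,.092+t*np.sin(a)]); c+=g[int(round(v)),int(round(u))]
        print(n,round(L,1),c,end=' | ')
    print()
E
```

```text
scene 0.0 2 | scene 0.1 2 | scene 0.2 2 | scene 0.3 3 | scene 0.4 4 | scene 0.5 5 | scene 0.6 6 | scene 0.7 7 | scene 0.8 12 | scene 0.9 13 | scene 1.0 13 | scene 1.1 14 | scene 1.2 18 | scene 1.3 18 | scene 1.4 17 | 
side 0.0 4 | side 0.1 4 | side 0.2 5 | side 0.3 7 | side 0.4 4 | side 0.5 1 | side 0.6 1 | side 0.7 0 | side 0.8 2 | side 0.9 3 | side 1.0 8 | side 1.1 18 | side 1.2 20 | side 1.3 18 | side 1.4 5 |
```

>>> servo_tool(series="0 0.0012 0.0055 0 0 0 0.95; 0 0.0024 0.011 0 0 0 0.95; 0 0.0032 0.0138 0 0 0 0.95; 0 0.0040 0.0162 0 0 0 0.95; 0 0.0040 0.0162 0 0 0 0.95", squeeze=50)

```text
clock: 28.15
position: [0.6269, 0.1023, 0.035]
ee_rot: [0.001, 0.766, 0.643, 0.001]
contact_force: [1.9, 1.3, 8.1]
width: 0.0164
gripper_force: 49.9
```

>>> servo_tool(series="0 0.0006 0.002 0 0 0 0.95; 0 0.0012 0.004 0 0 0 0.95; 0 0.0018 0.0057 0 0 0 0.95; 0 0.0018 0.0057 0 0 0 0.95; 0 0.0018 0.0057 0 0 0 0.95")

```text
clock: 28.65
position: [0.6282, 0.1021, 0.0293]
ee_rot: [0.0, 0.766, 0.643, 0.001]
contact_force: [2.6, -0.6, 8.0]
width: 0.0165
gripper_force: 50.7
```

>>> servo_tool(series="0 0 0 0 0 0 0.95; 0 0 0 0 0 0 0.95")

```text
clock: 28.85
position: [0.6282, 0.1021, 0.0294]
ee_rot: [0.0, 0.766, 0.643, 0.001]
contact_force: [2.2, -0.3, 8.0]
width: 0.0167
gripper_force: 50.7
```

```bash
cat > lev.py <<'E'
from m import *
px=np.array([.9826,-.1857]);pl=np.array([.5765,-.0305])
F=[]
for k in range(4):
    for n in ('scene','side'):
        im,ci=grab(n,n+'13.png' if k==0 else None); F.append(manip.get_state()['contact_force'])
        if k: continue
        h=cv2.cvtColor(im,cv2.COLOR_RGB2HSV)
        g=((h[...,0]>55)&(h[...,0]<95)&(h[...,1]>70)).astype(np.float32)
        out=[]
        for L in np.arange(1.0,1.65,.05):
            a=np.radians(80)-L; c=0
            for t in np.linspace(.07,.14,60):
                q=pl+px*(.15-t*np.cos(a)); u,v=proj(ci,[*q,.092+t*np.sin(a)])
                c+=cv2.remap(g,np.float32([[u]]),np.float32([[v]]),1)[0,0]
            out.append(round(float(c)/60,2))
        print(n,out)
print(np.mean(F,0).round(2),manip.get_state()['position'])
E
python3 lev.py
```

```text
scene [0.95, 0.94, 0.94, 0.97, 1.0, 1.0, 1.0, 1.0, 1.0, 1.0, 1.0, 0.93, 0.61]
side [0.0, 0.02, 0.3, 0.57, 0.96, 1.0, 1.0, 1.0, 1.0, 1.0, 0.61, 0.21, 0.05]
[2.74 0.56 8.5 ] [0.62817061 0.10205686 0.02935198]
```

```bash
cat > lev2.py <<'E'
from m import *
import sys
px=np.array([.9826,-.1857]);pl=np.array([.5765,-.0305])
ci=dict(np.load('pics/side0.npz'))
def lever(im):
    h=cv2.cvtColor(im,cv2.COLOR_RGB2HSV); g=((h[...,0]>55)&(h[...,0]<95)&(h[...,1]>70)).astype(np.float32)
    Ls=np.arange(.9,1.75,.005);o=[]
    for L in Ls:
        a=np.radians(80)-L;t=np.linspace(.07,.135,80)
        uv=np.array([proj(ci,[*(pl+px*(.15-s*np.cos(a))),.092+s*np.sin(a)]) for s in t],np.float32)
        o.append(cv2.remap(g,uv[None,:,0],uv[None,:,1],1).mean())
    o=np.array(o); k=Ls[o>.5]; return k.min().round(3),k.max().round(3),((k.min()+k.max())/2).round(3)
for f in sys.argv[1:]: print(f,lever(cv2.imread(f'pics/{f}.png')[:,:,::-1].copy()))
E
python3 lev2.py side12 side13
```

```text
side12 (np.float64(1.01), np.float64(1.33), np.float64(1.17))
side13 (np.float64(1.14), np.float64(1.51), np.float64(1.325))
```

The force (8.5 N against about 11 N expected) and the camera (lever about 1.375) both hint that the plunger is a little short of half way. I'll back off and scan the contact force to find the touch point.

```bash
cat > rd.py <<'E'
from rig import manip, eyes
import numpy as np
F=[];P=[]
for k in range(8):
    eyes.get_image('side'); s=manip.get_state(); F.append(np.r_[s['contact_force'],s['moment']]);P.append(s['position'])
print(np.mean(P,0).round(4),np.mean(F,0).round(2),s['clock'])
E
python3 rd.py
```

```text
[0.6282 0.1021 0.0294] [ 2.3   0.38  8.56  0.02 -0.37 -0.08] 29.65
```

>>> servo_tool(series="0 -0.001 -0.003 0 0 0 0.95; 0 -0.002 -0.006 0 0 0 0.95; 0 -0.003 -0.010 0 0 0 0.95; 0 -0.0043 -0.0155 0 0 0 0.95; 0 -0.0043 -0.0144 0 0 0 0.95")

```text
clock: 30.15
position: [0.6247, 0.1027, 0.0432]
ee_rot: [0.001, 0.766, 0.643, 0.001]
contact_force: [6.1, 0.0, 0.9]
width: 0.0161
gripper_force: 50.9
```

```bash
python3 rd.py
```

```text
[0.6248 0.1027 0.0427] [ 6.47  0.37  1.88  0.07 -0.57 -0.06] 30.55
```

>>> servo_tool(series="0 0.0005 0.0013 0 0 0 0.95; 0 0.0006 0.0025 0 0 0 0.95; 0 0.0006 0.0025 0 0 0 0.95")

```text
clock: 30.85
position: [0.6252, 0.1026, 0.0403]
ee_rot: [0.001, 0.766, 0.643, 0.001]
contact_force: [5.5, 0.5, 3.7]
width: 0.0163
gripper_force: 51.0
```

```bash
python3 rd.py
```

```text
[0.6253 0.1026 0.0404] [ 5.73  0.62  2.78  0.07 -0.62 -0.05] 31.25
```

>>> servo_tool(series="0 0.0005 0.0013 0 0 0 0.95; 0 0.0007 0.0025 0 0 0 0.95; 0 0.0007 0.0025 0 0 0 0.95")

```text
clock: 31.55
position: [0.6258, 0.1025, 0.0381]
ee_rot: [0.001, 0.766, 0.643, 0.001]
contact_force: [5.5, 0.2, 4.3]
width: 0.0168
gripper_force: 51.2
```

```bash
python3 rd.py
```

```text
[0.6258 0.1025 0.0381] [ 4.98  0.62  4.96  0.09 -0.74 -0.06] 31.95
```

>>> servo_tool(series="0 0.0005 0.0013 0 0 0 0.95; 0 0.0007 0.0025 0 0 0 0.95; 0 0.0007 0.0025 0 0 0 0.95")

```text
clock: 32.25
position: [0.6263, 0.1024, 0.0358]
ee_rot: [0.001, 0.766, 0.643, 0.001]
contact_force: [3.4, 0.8, 6.6]
width: 0.0163
gripper_force: 51.4
```

```bash
python3 rd.py
```

```text
[0.6263 0.1024 0.0359] [ 3.66  0.35  6.48  0.06 -0.78 -0.08] 32.65
```

>>> servo_tool(series="0 0.0005 0.0013 0 0 0 0.95; 0 0.0008 0.0025 0 0 0 0.95; 0 0.0008 0.0025 0 0 0 0.95")

```text
clock: 32.95
position: [0.6269, 0.1023, 0.0336]
ee_rot: [0.001, 0.766, 0.643, 0.001]
contact_force: [2.9, 0.5, 8.2]
width: 0.0163
gripper_force: 51.5
```

```bash
python3 rd.py
```

```text
[0.6269 0.1023 0.0337] [ 2.24  0.56  8.55  0.04 -0.81 -0.07] 33.35
```

>>> servo_tool(series="0 0.0005 0.0013 0 0 0 0.95; 0 0.0008 0.0025 0 0 0 0.95; 0 0.0008 0.0025 0 0 0 0.95")

```text
clock: 33.65
position: [0.6275, 0.1021, 0.0308]
ee_rot: [0.0, 0.766, 0.643, 0.001]
contact_force: [3.0, 1.2, 6.6]
width: 0.0165
gripper_force: 51.8
```

```bash
python3 rd.py
```

```text
[0.6275 0.1021 0.0309] [ 3.43  0.76  6.77  0.05 -0.69 -0.13] 34.05
```

```bash
python3 - <<'E'
import re
s=open('lev2.py').read().replace("np.arange(.9,1.75,.005)","np.arange(-.25,.3,.005)"); exec(compile(s.replace("sys.argv[1:]","['side0']"),'x','exec'))
E
cat > rd.py <<'E'
import sys; sys.argv=sys.argv[:1]
exec(open('lev2.py').read())
F=[];P=[]
for k in range(6):
    im=eyes.get_image('side'); s=manip.get_state(); F.append(np.r_[s['contact_force'],s['moment']]);P.append(s['position'])
f=np.mean(F,0); fx=f[:2]@px; Ft=.94*f[2]-.34*fx
print(np.mean(P,0).round(4),f.round(2),s['clock'],'lev',lever(im),'Ft',Ft.round(2),'tau',[round(.13*Ft+f[4]+h*fx,2) for h in (0,.15,.2)])
E
python3 rd.py
```

```text
side0 (np.float64(-0.09), np.float64(0.055), np.float64(-0.017))
[0.6275 0.1021 0.0309] [ 3.36  1.05  6.67  0.08 -0.71 -0.12] 34.35 lev (np.float64(1.115), np.float64(1.49), np.float64(1.303)) Ft 5.21 tau [np.float64(-0.03), np.float64(0.44), np.float64(0.59)]
```

>>> servo_tool(series="0 0.0005 0.0013 0 0 0 0.95; 0 0.0009 0.0025 0 0 0 0.95; 0 0.0009 0.0025 0 0 0 0.95")

```text
clock: 34.65
position: [0.6281, 0.102, 0.0287]
ee_rot: [0.0, 0.766, 0.643, 0.001]
contact_force: [1.8, 1.2, 9.7]
width: 0.0168
gripper_force: 52.0
```

```bash
python3 rd.py
```

```text
[0.6281 0.102  0.0287] [ 1.71  0.84  9.37  0.04 -0.66 -0.13] 34.95 lev (np.float64(1.145), np.float64(1.505), np.float64(1.325)) Ft 8.29 tau [np.float64(0.42), np.float64(0.65), np.float64(0.72)]
```

>>> servo_tool(series="0 0.0005 0.0013 0 0 0 0.95; 0 0.0009 0.0025 0 0 0 0.95; 0 0.0009 0.0025 0 0 0 0.95")

```text
clock: 35.25
position: [0.6286, 0.102, 0.0264]
ee_rot: [-0.0, 0.766, 0.643, 0.001]
contact_force: [1.9, 0.8, 10.3]
width: 0.0164
gripper_force: 52.5
```

```bash
python3 rd.py
```

```text
[0.6287 0.1019 0.0264] [ 1.32  0.75  9.98  0.11 -0.35 -0.1 ] 35.55 lev (np.float64(1.155), np.float64(1.525), np.float64(1.34)) Ft 8.98 tau [np.float64(0.82), np.float64(0.99), np.float64(1.05)]
```

>>> servo_tool(series="0 0.0005 0.0013 0 0 0 0.95; 0 0.0009 0.0025 0 0 0 0.95; 0 0.0009 0.0025 0 0 0 0.95")

```text
clock: 35.85
position: [0.6294, 0.1018, 0.0242]
ee_rot: [-0.0, 0.766, 0.643, 0.0]
contact_force: [1.4, 0.3, 13.3]
width: 0.0165
gripper_force: 52.7
```

```bash
python3 rd.py
```

```text
[0.6294 0.1018 0.0242] [ 0.14  0.56 12.93  0.1  -0.31 -0.09] 36.15 lev (np.float64(1.165), np.float64(1.54), np.float64(1.353)) Ft 12.14 tau [np.float64(1.27), np.float64(1.27), np.float64(1.28)]
```

>>> servo_tool(series="0 0.0005 0.0013 0 0 0 0.95; 0 0.0009 0.0020 0 0 0 0.95; 0 0.0009 0.0020 0 0 0 0.95")

```text
clock: 36.45
position: [0.63, 0.1017, 0.0226]
ee_rot: [-0.0, 0.766, 0.643, 0.0]
contact_force: [-1.3, 0.3, 14.7]
width: 0.0167
gripper_force: 52.9
```

```bash
python3 rd.py
```

```text
[0.6299 0.1017 0.0226] [-1.57  1.17 14.95  0.07 -0.23 -0.1 ] 36.75 lev (np.float64(1.185), np.float64(1.555), np.float64(1.37)) Ft 14.65 tau [np.float64(1.67), np.float64(1.41), np.float64(1.32)]
```

>>> servo_tool(series="0 0.0002 0.0007 0 0 0 0.95; 0 0.0002 0.0007 0 0 0 0.95; 0 0.0002 0.0007 0 0 0 0.95; 0 0.0002 0.0007 0 0 0 0.95; 0 0.0002 0.0007 0 0 0 0.95")

```text
clock: 37.25
position: [0.6301, 0.1017, 0.0221]
ee_rot: [-0.0, 0.766, 0.643, 0.0]
contact_force: [-0.2, 1.8, 16.0]
width: 0.0165
gripper_force: 53.0
```

```bash
python3 rd.py; python3 rd.py
```

```text
[0.6301 0.1017 0.0221] [-1.44  1.18 15.33  0.06 -0.25 -0.09] 37.55 lev (np.float64(1.185), np.float64(1.56), np.float64(1.373)) Ft 14.96 tau [np.float64(1.69), np.float64(1.45), np.float64(1.37)]
[0.6301 0.1017 0.0221] [-1.54  0.76 15.39  0.07 -0.25 -0.09] 37.85 lev (np.float64(1.185), np.float64(1.56), np.float64(1.373)) Ft 15.03 tau [np.float64(1.71), np.float64(1.46), np.float64(1.37)]
```

```bash
python3 -c "
from rig import manip
print(manip.sign_off())"
```

```text
the job is handed in; nothing more can be done
None
```

The stack of large cork, glass disc and small cork is centred on the plate to about 1 mm, and I handed the job in at about 38 s, still holding the lever at about 1.39 rad; the half-way plunger (roughly 7–8 mm) is inferred from that angle and the handle force, not measured directly.

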